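# Lock a lift-arm pivot pin with its sprung-loop locking pin

### The job

Take the yellow-headed locking pin from its wooden rest and push it through the cross hole of the upright pivot pin on the red lift arm, feeling for the hole, until its head is fully home against the post. Then swing its sprung loop over the top of the post and down behind it until it snaps fully shut, and let go. Force nothing: push the pin or touch the lift arm with no more than about 40 N, press the loop with no more than about 20 N, and leave the other things on the bench where they are.

Things in the scene. Friction and masses are not known exactly. Their poses are not given: they have to be found in the camera images.
- stand: Red box-section end of a car lift's swing arm, bolted to the bench: 170 mm long (x), 90 wide (y), 70 high; origin at the centre of its underside, z up. A 160 mm wide, 8 mm high steel foot strip crosses it at x = +25 to +75 mm. From a 6 mm washer on its top, at x = y = 0, rises the bright upright pivot pin (the post), see hole_low and post_low.
- hole_low (a point): Fixed to the arm, not to the post: on the post's near flat face (x = -11 mm of the stand), centred sideways on the cross hole, 112 mm above the bench: where the hole's axis would be with the post right down. The post can be slid up and down and stays by friction (14 N) where it was left, so the true hole axis is 2 to 22 mm above this point, unmeasured. The locking pin goes in along the stand's +x.
- post_low (a point): Fixed to the arm: point on the post's vertical axis, level with hole_low. The post's upper end is milled flat, 22 mm thick along x and 24 mm wide along y, with a 12 mm square cross hole right through along x, edges hardly chamfered. Its top is a half round (radius 11 mm, axis along y) with its crown 30 mm above the hole's axis. It does not turn.
- rest: Wooden rest, fixed: base 130 x 70 x 8 mm, with a ridge 12 mm wide, 110 mm long (its x) and 45 mm high on which the locking pin lies lengthwise; two cheeks, 51 mm high, 20 mm wide over both, flank the shank at x = +26 to +46 mm. Origin at the centre of its underside.
- pin: Locking pin, 0.14 kg, lying level. Origin: on the shank's axis at the shoulder (front face of the head); x along the shank to the tip, z up. Shank 10 mm square, 38 mm long. Yellow head: x = -56 to 0 mm, 14 mm wide (y), z = -5 to +20 mm; best held across its width near x = -38. Home, the shoulder lies on the post's near face (x = -11 mm of the stand). Let go, it may droop a little in the hole.
- pin_tip (a point): Centre of the tip face of the locking pin's shank.
- loop (a joint): Loop's angle, rad: 0 = shut (pointing forward along the shank, 15 degrees up, bar behind the post), 1.31 = upright, 1.4 = open stop. Hinge: crosswise (pin's y) at pin x = -8 mm, z = 0, stiff (0.025 N m), so the loop stays where put. Two 5 mm thick legs, 18 mm either side of the axis, and a 5 mm thick cross bar 35.5 mm from the hinge, with a red tab.
- snap (a joint): How far the sprung bar and tab are drawn out along the legs, 0 to 0.010 m; a spring (1.4 N/mm, 1.4 N preload) pulls it to 0. To pass the post's crown the bar must stretch 5 mm; it rides up on the crown by itself when the loop is pushed round (contact from about 0.9 rad, hardest at about 0.5 rad), then springs in behind the post.
- tab (a point): Middle of the outer end of the red tab, 55.5 mm from the hinge with the spring at rest. Tab: 18 mm wide, 4 mm thick, 18 mm long, pointing outward from the cross bar; meant to be pushed or pulled with a finger.
- wrench: Bystander, leave alone: open-ended spanner lying on the bench.
- hammer: Bystander, leave alone: hammer lying on the bench.
- screwdriver: Bystander, leave alone: screwdriver lying on the bench.
- washer: Bystander, leave alone: steel washer, 48 mm across, 5 mm thick.
- bush: Bystander, leave alone: brass bush, 44 mm across, 30 mm tall.
- plain_pin: Bystander, leave alone: plain headed steel pin, 20 mm thick, 88 mm long, lying on its 30 mm rims.
Things that resemble listed ones, but are neither listed nor needed, are in the scene too. Leave any orange look-alike of the pin alone.

How it is judged:
By the outcome, as a careful person would: the job done as asked, in the order asked, and still so for the second after the job is handed in, with the robot touching nothing.
It also fails if it takes over 58 s, if anything falls off the work surface, if the arm or the gripper's body presses on something with over 40 N, if the wrist force passes 120 N, or if a joint passes its speed limit or range.

### The arm

A 6-joint arm with a two-finger parallel gripper is mounted at the origin on the work surface. World frame = base frame: x ahead of the robot, y to its left, z up, the work surface at z = 0. Lengths are in mm, angles in rad, forces in N, time in s.
With the tool pointing down it reaches from about 275 to 750 mm from the base axis. Payload 10.2 kg.
Tool frame: the origin (TCP) lies midway between the tips of the shut fingers; the grasp point (between the pads) lies 19 mm behind it; z points along the fingers, y is the direction in which the jaws open and shut (so a half turn about z gives the same grasp; the last joint's range is limited). The gripper opens to 85 mm and grips with 20 to 120 N. Pads are 22 mm wide; open, the fingers measure 114 mm over their backs; the gripper's body (76 mm by 85 mm) begins 54 mm behind the grasp point. The pads swing forward as they close: fully open they stand 13 mm farther back than shut.
Start: joints at [-1.424, 0.313, 1.498, -0, 1.331, -0.223], TCP at [189.738, -489.521, 194.194] pointing down, gripper open.
Joint ranges: [-2.94, 2.94], [-0.97, 2.17], [0.19, 2.56], [-1.23, 4.37], [0.02, 3.11], [-2.88, 2.88]. Speed limits (rad/s): [2.39, 2.39, 3.01, 3.14, 3.14, 3.14].

### API

Orientations are given as a unit quaternion [w, x, y, z].
In Python, from rig import sense, optics, ctrl gives the robot as it stands.
- The arm moves only by the tool play_rows, never from a script. Its argument "plan" is a list of rows, each a list of 7 numbers: the shift along the world's x, y, z in mm, then the turn, a rotation vector about the world's x, y, z in rad, then the opening, from -1 (shut) to 1 (fully open), so that 0 is half open. A call has 1 to 5 rows; each row shifts and turns the pose as measured when the row begins; what a row does not reach is not made up. A row lasts 1/12 s, in which the tool goes at most 41.7 mm and 7.16 degrees, less where a joint would pass 70% of its speed; a pose out of reach is approached as far as the arm can. A call is refused whole if a number of a shift passes 41.7 or a number of a turn 0.125, either way. A call with a gripper value outside its range is refused whole. The fingers move at their own pace and stop on an object; "grip_force" is the grip in N (left out, the last holds). Time passes only in rows, so rows that do not move let the fingers close. It gives the time, the measured TCP pose, the force and the opening at its end, in the units of the state.
- sense(): the state, without advancing time (a new reading comes with each control period).
- optics.capture(name): name is "scene" or "top" or "wrist"; returns a dict with "img" (384x512x3 uint8, blue, green, red), "fx", "fy", "cx", "cy" (pixels), "world_to_cam" (4x4, takes a point from world to camera coordinates). Camera axes: x right, y up, looking along -z (the intrinsics and any distortion apply to the point x, -y, -z); pixel columns grow to the right and rows downward; lengths in mm; the calibration is good to about 2 mm. The wrist camera is an equidistant fisheye: a pixel r from the principal point sees the ray r / f radians off the axis. A picture is of the moment at which its call begins. There is no depth.
- ctrl.finish_job(): hands the job in, once; it reports no verdict.
The state is a dict: "time_s": time; "joints": joint angles; "dq": joint speeds; "tau": joint torques, N m; "eef_pos": TCP position; "ee_rot": TCP orientation; "force": force on the tool from outside, world axes, zero at the start; "wrist_torque": the same for the moment, N m; "grip_width": opening from 0.0 (shut) to 1.0 (fully open).
Only numpy, scipy, OpenCV 4.12 (cv2) and the standard library are available. Lean on these libraries where they do the work, as an engineer would, in place of code of your own. Each camera call takes 0.05 s, during which the arm holds its last target. There are 200 camera calls.

## Working session

There is one attempt and no reset: what is moved stays moved. The work goes in short steps, Python scripts to look and compute and a tool call to move; the robot and the scene stay as the last step left them, time stands still between calls to the robot, and variables do not carry over. Pictures are saved under pics/ and viewed, about 8 in all and at most 12, crops included, and the job is handed in when it is done.

Besides the shell and the picture viewer there is one more tool, called after "Call:" in YAML: its name, and indented under it one key for each argument. play_rows: Moves the arm, as the interface text tells. Its arguments: {"type":"object","properties":{"plan":{"type":"array"},"grip_force":{"type":"number"}},"required":["plan"]}

```bash
mkdir -p pics; ls
python3 - <<'E'
from rig import sense, optics
import cv2,pickle,numpy as np
s=sense();print(s)
for n in ("scene","top"):
    c=optics.capture(n);pickle.dump(c,open(n+".pkl","wb"));cv2.imwrite(f"pics/{n}0.png",cv2.resize(c["img"],(800,600),interpolation=cv2.INTER_CUBIC))
    print(n,{k:v for k,v in c.items() if k!="img"})
E
```

```text
pics
{'time_s': 0.0, 'joints': array([-1.42440120e+00,  3.13468180e-01,  1.49843771e+00, -1.44328376e-05,
        1.33100583e+00, -2.23403437e-01]), 'dq': array([-0.00215752, -0.00125512, -0.00203116, -0.00054373,  0.0006453 ,
       -0.00064909]), 'tau': array([ 6.50095553e-04, -4.12261248e+01, -2.59745032e+01, -1.40197139e-04,
        4.06917301e-03,  7.16358471e-06]), 'eef_pos': array([ 189.68666485, -489.20543509,  193.62557351]), 'ee_rot': array([-6.59312875e-04,  9.82954243e-01,  1.83849182e-01,  1.83848310e-05]), 'force': array([-0.84747125,  0.15589794,  0.09908369]), 'wrist_torque': array([ 0.01592775,  0.04140564, -0.00808811]), 'grip_width': 1.0031183387789562}
scene {'fx': 379.5480174450467, 'fy': 379.5480174450467, 'cx': 260.46830146297407, 'cy': 187.45520326591617, 'world_to_cam': array([[ 1.48311374e-01,  9.88851197e-01, -1.33059015e-02,
        -9.17445491e+01],
       [-5.34218645e-01,  9.14321694e-02,  8.40387172e-01,
         1.91855087e+02],
       [ 8.32234448e-01, -1.17530716e-01,  5.41823177e-01,
        -1.49108516e+03],
       [ 0.00000000e+00,  0.00000000e+00,  0.00000000e+00,
         1.00000000e+00]])}
top {'fx': 392.4437709896288, 'fy': 392.4437709896288, 'cx': 256.20379973814045, 'cy': 191.07667176202193, 'world_to_cam': array([[ 1.43489925e-02, -9.99387331e-01,  3.19228531e-02,
         4.14914327e+00],
       [ 9.92546873e-01,  1.81002168e-02,  1.20511775e-01,
        -5.44969482e+02],
       [-1.21015752e-01,  2.99557054e-02,  9.92198490e-01,
        -1.02369864e+03],
       [ 0.00000000e+00,  0.00000000e+00,  0.00000000e+00,
         1.00000000e+00]])}
```

View pics/scene0.png

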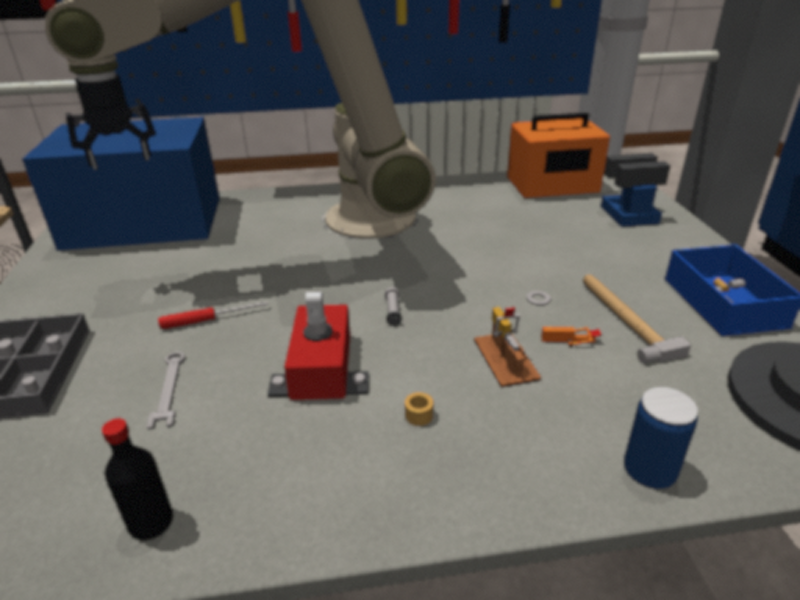

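View pics/top0.png

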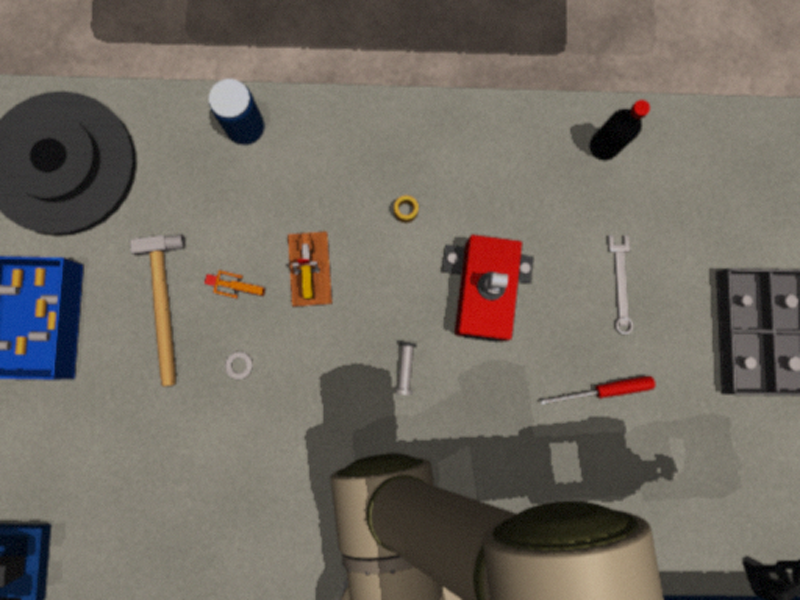

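The scene view shows the red arm and post at about (318,345), and the rest with the yellow pin at (507,345). In the top view the rest is at (308,270) and the arm at (490,287), with its foot strip on the far side. The pin and the stand both have +x roughly along world +x. Next I fit the poses by matching silhouettes in both cameras.

```bash
cat > h.py <<'E'
import numpy as np,cv2,pickle
def proj(c,P):
    P=np.atleast_2d(P);q=P@c["world_to_cam"][:3,:3].T+c["world_to_cam"][:3,3]
    return np.c_[c["cx"]+c["fx"]*q[:,0]/-q[:,2], c["cy"]-c["fy"]*q[:,1]/-q[:,2]]
def back(c,uv,z):
    R=c["world_to_cam"][:3,:3];t=c["world_to_cam"][:3,3];o=-R.T@t
    d=R.T@np.array([(uv[0]-c["cx"])/c["fx"],-(uv[1]-c["cy"])/c["fy"],-1]);return o+d*(z-o[2])/d[2]
def pose(P,p):
    s,k=np.sin(p[2]),np.cos(p[2]);return np.asarray(P,float)@np.array([[k,s,0],[-s,k,0],[0,0,1]])+[p[0],p[1],0]
def box(x0,x1,y0,y1,z0,z1): return np.array([[x,y,z] for x in(x0,x1) for y in(y0,y1) for z in(z0,z1)],float)
E
python3 - <<'E'
from h import *
from scipy.optimize import minimize
C={n:pickle.load(open(n+".pkl","rb")) for n in("scene","top")}
def mask(c,lo,hi,uv,r,z=0):
    h=cv2.cvtColor(c["img"],cv2.COLOR_BGR2HSV).astype(int);H=(h[...,0]+90)%180
    m=((H>=lo[0])&(H<=hi[0])&(h[...,1]>=lo[1])&(h[...,2]>=lo[2])).astype(np.uint8)
    w=np.zeros_like(m);cv2.circle(w,tuple(int(v) for v in uv),r,1,-1);m&=w
    n,l,st,_=cv2.connectedComponentsWithStats(m);k=1+np.argmax(st[1:,4]);m=(l==k).astype(np.uint8)
    return cv2.convexHull(cv2.findContours(m,0,1)[0][0] if n==2 else max(cv2.findContours(m,0,1)[0],key=cv2.contourArea))
def fit(B,hulls,p0):
    # compare model hull and observed hull by soft IoU at 8x scale
    S=8
    obs={}
    for n,h in hulls.items():
        a=np.zeros((384*S//1,512*S),np.uint8)
        cv2.fillConvexPoly(a,((h.astype(float))*S+S/2).astype(np.int32),1)
        a=cv2.dilate(a,np.ones((S,S),np.uint8));obs[n]=a  # pixel extents
    def f(p):
        e=0
        for n,a in obs.items():
            uv=(proj(C[n],pose(B,p))+.5)*S
            b=np.zeros_like(a);cv2.fillConvexPoly(b,cv2.convexHull(uv.astype(np.float32)).astype(np.int32),1)
            e+=1-(a&b).sum()/(a|b).sum()
        return e
    r=minimize(f,p0,method="Nelder-Mead",options=dict(initial_simplex=[p0,np.add(p0,[8,0,0]),np.add(p0,[0,8,0]),np.add(p0,[0,0,.08])],maxfev=130,xatol=.1,fatol=1e-4));return r.x,r.fun
for name,B,lo,hi,z,ps,pt in(("stand",box(-85,85,-45,45,0,70),(85,150,90),(95,180,0),35,(204,225),(313,184)),("rest",box(-65,65,-35,35,0,8),(94,110,60),(104,180,0),4,(324,231),(198,172))):
    hs={"scene":mask(C["scene"],lo,hi,ps,42 if name=="stand" else 32),"top":mask(C["top"],lo,hi,pt,38 if name=="stand" else 28)}
    p0=[*back(C["top"],pt,z)[:2],-.05]
    for ks in(("scene","top"),("top",),("scene",)):
        x,e=fit(B,{k:hs[k] for k in ks},p0);print(name,ks,x.round(3),round(e,3))
    p=x if 0 else fit(B,hs,p0)[0]
    for n in C:
        im=cv2.resize(C[n]["img"],None,fx=4,fy=4,interpolation=cv2.INTER_CUBIC)
        hh=cv2.convexHull(((proj(C[n],pose(B,p))+.5)*4).astype(np.int32));cv2.polylines(im,[hh],True,(0,255,0),1)
        cv2.polylines(im,[hs[n]*4+2],True,(255,0,0),1)
        u=(np.array(ps if n=="scene" else pt)*4).astype(int);cv2.imwrite(f"pics/c_{name}_{n}.png",im[max(0,u[1]-150):u[1]+150,u[0]-200:u[0]+200])
a=[cv2.imread(f"pics/c_{n}_{c}.png") for n in("stand","rest") for c in("scene","top")]
cv2.imwrite("pics/fit.png",np.vstack([np.hstack(a[:2]),np.hstack(a[2:])]))
E
```

```text
stand ('scene', 'top') [ 5.64692e+02 -1.39072e+02 -8.60000e-02] 0.461
stand ('top',) [ 5.65772e+02 -1.39578e+02 -1.27000e-01] 0.081
stand ('scene',) [ 4.91983e+02 -1.36784e+02 -1.16000e-01] 0.307
rest ('scene', 'top') [5.98990e+02 1.73435e+02 9.70000e-02] 0.162
rest ('top',) [5.99646e+02 1.74501e+02 9.80000e-02] 0.037
rest ('scene',) [5.98666e+02 1.72389e+02 1.12000e-01] 0.116
```

View pics/fit.png

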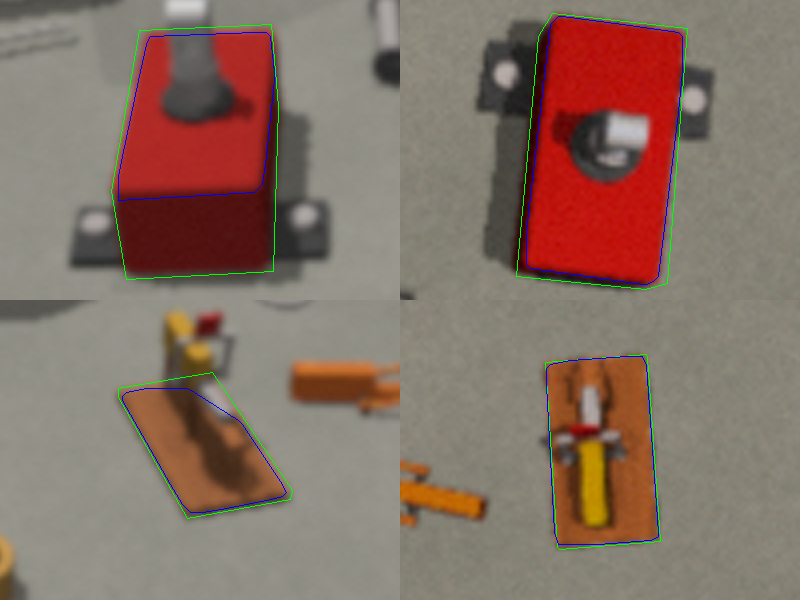

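Run:
```python
from h import *
C={n:pickle.load(open(n+".pkl","rb")) for n in("scene","top")}
def rect(n,f,uv,r,z):
    c=C[n];h=cv2.cvtColor(c["img"],cv2.COLOR_BGR2HSV).astype(int);m=f((h[...,0]+90)%180,h[...,1],h[...,2]).astype(np.uint8)
    w=np.zeros_like(m);cv2.circle(w,uv,r,1,-1);m&=w
    n_,l,st,_=cv2.connectedComponentsWithStats(m);m=(l==1+np.argmax(st[1:,4]))
    v,u=np.nonzero(m);P=np.array([back(c,(a,b),z)[:2] for a,b in zip(u,v)],np.float32);return cv2.minAreaRect(P),P.mean(0),len(P)
print(rect("top",lambda H,S,V:(abs(H-90)<6)&(S>150)&(V>150),(313,184),38,70))
print(rect("scene",lambda H,S,V:(abs(H-90)<6)&(S>150)&(V>100),(204,215),42,70))
for n,uv in(("top",(196,178)),("scene",(322,206))):
    print(n,rect(n,lambda H,S,V:(H>108)&(H<122)&(S>140)&(V>70),uv,22,70))
# post crown top (bright) in top
print("post top",rect("top",lambda H,S,V:(S<60)&(V>170),(320,179),10,150))
for z in(144,150,156,162,164): print(z,proj(C["scene"],[[565,-139,z]]).round(1),proj(C["top"],[[565,-139,z]]).round(1))
```

```text
(((564.7576293945312, -136.97943115234375), (86.61022186279297, 165.81825256347656), 83.42980194091797), array([ 562.8196 , -137.31844], dtype=float32), 1710)
(((571.2328491210938, -137.5765380859375), (86.85243225097656, 168.61326599121094), 83.61329650878906), array([ 588.6473 , -138.03712], dtype=float32), 1050)
top (((566.463623046875, 170.7225799560547), (52.65401077270508, 15.512744903564453), 1.929955005645752), array([566.70844, 170.6497 ], dtype=float32), 135)
scene (((598.1385498046875, 165.4610137939453), (16.49016571044922, 40.46559143066406), 67.5283203125), array([597.0664 , 165.51788], dtype=float32), 47)
post top (((563.2669067382812, -136.80455017089844), (20.38013458251953, 11.42728042602539), 82.90647888183594), array([ 563.50507, -136.9213 ], dtype=float32), 43)
144 [[200.1 188.1]] [[320.3 178.5]]
150 [[199.9 186.1]] [[320.8 178.1]]
156 [[199.6 184. ]] [[321.3 177.7]]
162 [[199.4 181.9]] [[321.8 177.3]]
164 [[199.3 181.2]] [[322.  177.2]]
```

Call:
play_rows:
  plan:
    - [18,36,0,0,0,-0.06,1]
    - [18,36,0,0,0,-0.06,1]
    - [18,36,0,0,0,-0.06,1]
    - [18,36,0,0,0,-0.06,1]
    - [18,36,0,0,0,-0.03,1]
  grip_force: 60

```text
time_s: 0.52
eef_pos: [278.0, -306.6, 190.3]
ee_rot: [-0.003, 0.999, 0.039, -0.001]
force: [1.2, 0.4, -0.1]
grip_width: 0.999
```

Call:
play_rows:
  plan:
    - [18,36,0,0,0,0,1]
    - [18,36,0,0,0,0,1]
    - [18,36,0,0,0,0,1]
    - [18,36,0,0,0,0,1]
    - [18,36,0,0,0,0,1]

```text
time_s: 0.93
eef_pos: [368.1, -118.7, 189.8]
ee_rot: [-0.003, 0.999, 0.036, -0.001]
force: [0.3, -0.3, 0.9]
grip_width: 1.002
```

Call:
play_rows:
  plan:
    - [18,36,0,0,0,0,1]
    - [18,36,0,0,0,0,1]
    - [18,36,0,0,0,0,1]
    - [18,36,0,0,0,0,1]
    - [18,36,0,0,0,0,1]

```text
time_s: 1.35
eef_pos: [458.1, 69.5, 189.7]
ee_rot: [-0.003, 0.999, 0.037, -0.0]
force: [1.5, -0.5, 0.9]
grip_width: 1.002
```

Call:
play_rows:
  plan:
    - [24,32,0,-0.006,0,0.02,1]
    - [24,32,0,0,0,0,1]
    - [24,33,0,0,0,0,1]
    - [0,0,0,0,0,0,1]

```text
time_s: 1.68
eef_pos: [531.4, 176.7, 187.6]
ee_rot: [0.0, 0.999, 0.05, -0.002]
force: [-0.4, 0.3, -0.2]
grip_width: 1.002
```

Run:
```python
from rig import sense, optics
import cv2,pickle,numpy as np
s=sense();print(s["eef_pos"],s["ee_rot"])
c=optics.capture("wrist");pickle.dump((c,s),open("w1.pkl","wb"));cv2.imwrite(f"pics/w1.png",cv2.resize(c["img"],(800,600),interpolation=cv2.INTER_CUBIC))
print({k:v for k,v in c.items() if k!="img"})
```

```text
[531.40467614 176.70011981 187.61478554] [ 1.34520005e-05  9.98739360e-01  5.01716968e-02 -1.57845973e-03]
{'fx': 297.3186396354542, 'fy': 297.3186396354542, 'cx': 253.99786227050282, 'cy': 191.45186429176664, 'world_to_cam': array([[ 9.98130447e-02, -9.95006206e-01, -8.29264527e-05,
         1.23171319e+02],
       [ 9.55462413e-01,  9.58695105e-02, -2.79106816e-01,
        -4.90036156e+02],
       [ 2.77720964e-01,  2.77792680e-02,  9.60260058e-01,
        -5.25793982e+02],
       [ 0.00000000e+00,  0.00000000e+00,  0.00000000e+00,
         1.00000000e+00]])}
```

View pics/w1.png

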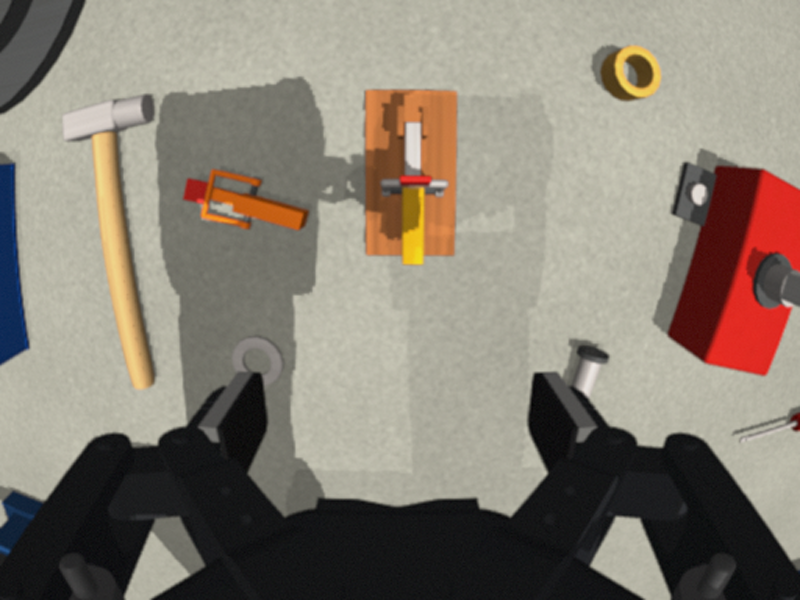

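The wrist view shows the pin in line with the camera. The head runs from (413,190) to (413,264), the shank tip is at (413,123), and the loop is upright with its red tab at (415,180).

```bash
cat >> h.py <<'E'
def fproj(c,P):
    P=np.atleast_2d(P);q=P@c["world_to_cam"][:3,:3].T+c["world_to_cam"][:3,3];q=q*[1,-1,-1]
    r=np.hypot(q[:,0],q[:,1]);th=np.arctan2(r,q[:,2]);k=th/np.maximum(r,1e-9)*c["fx"]
    return np.c_[c["cx"]+k*q[:,0],c["cy"]+k*q[:,1]]
def fback(c,uv,z):
    d=np.array([uv[0]-c["cx"],uv[1]-c["cy"]])/c["fx"];th=np.hypot(*d);s=np.sin(th)/max(th,1e-9)
    v=np.array([d[0]*s,-d[1]*s,-np.cos(th)]);R=c["world_to_cam"][:3,:3];o=-R.T@c["world_to_cam"][:3,3];v=R.T@v
    return o+v*(z-o[2])/v[2]
E
python3 - <<'E'
from h import *
c,s=pickle.load(open("w1.pkl","rb"));k=1.5625
print("cam",(-c["world_to_cam"][:3,:3].T@c["world_to_cam"][:3,3]).round(1))
h=cv2.cvtColor(c["img"],cv2.COLOR_BGR2HSV).astype(int)
m=(abs(h[...,0]-26)<6)&(h[...,1]>150)&(h[...,2]>90);m[:,:240]=0;m[:,290:]=0;m[:100]=0
v,u=np.nonzero(m)
for r in range(v.min(),v.max()+1): print(r,u[v==r].min(),u[v==r].max(),h[r,264],end=" | ")
print()
for uv in((264,v.max()+.5),(264,v.min()-.5)): print([fback(c,uv,z).round(1) for z in(70,45)])
print("tip",[fback(c,(413/k,y/k),z).round(1) for y in(123,) for z in(55,45)])
print("rest corners z8",[fback(c,(a/k,b/k),8).round(1)[:2] for a,b in((366,90),(456,90),(455,255),(366,255))])
print("stand top z70",[fback(c,(a/k,b/k),70).round(1)[:2] for a,b in((762,170),(707,363),(766,375))])
# predicted outlines for pin at hypoth
for ox,oy,yaw in((594,173,.1),):
    print(fproj(c,pose([[-56,0,20],[-56,0,-5],[0,0,20],[38,0,5],[38,0,-5]],(ox,oy,yaw))+[0,0,50])*k)
E
```

```text
cam [601.9 184.1 368.1]
120 269 270 [ 19 144 143] | 121 258 271 [ 21 200 145] | 122 258 271 [ 21 227 145] | 123 258 271 [ 22 230 145] | 124 258 270 [ 22 230 145] | 125 258 270 [ 22 229 146] | 126 258 270 [ 21 227 146] | 127 258 270 [ 21 226 147] | 128 258 270 [ 22 232 146] | 129 258 270 [ 21 226 147] | 130 258 270 [ 21 227 148] | 131 258 270 [ 21 227 147] | 132 258 270 [ 22 225 146] | 133 258 270 [ 22 229 145] | 134 258 270 [ 22 224 146] | 135 258 270 [ 22 232 144] | 136 258 270 [ 22 223 145] | 137 258 270 [ 22 227 145] | 138 258 270 [ 22 223 145] | 139 258 270 [ 21 225 143] | 140 258 270 [ 21 221 144] | 141 258 270 [ 22 227 144] | 142 258 270 [ 22 233 142] | 143 258 270 [ 21 221 144] | 144 258 270 [ 22 230 143] | 145 258 270 [ 22 221 149] | 146 258 270 [ 22 230 166] | 147 258 270 [ 21 227 216] | 148 258 270 [ 23 229 236] | 149 258 270 [ 23 225 240] | 150 258 270 [ 23 227 239] | 151 258 270 [ 23 224 240] | 152 258 270 [ 23 225 240] | 153 258 270 [ 23 227 240] | 154 258 270 [ 23 228 239] | 155 258 270 [ 23 226 240] | 156 258 270 [ 23 226 240] | 157 258 270 [ 23 226 240] | 158 258 270 [ 23 224 240] | 159 258 270 [ 23 224 240] | 160 258 270 [ 24 223 240] | 161 258 270 [ 24 225 240] | 162 258 270 [ 24 223 240] | 163 258 270 [ 24 227 240] | 164 258 270 [ 24 228 240] | 165 258 270 [ 24 222 241] | 166 258 270 [ 25 221 241] | 167 258 270 [ 25 226 241] | 168 258 270 [ 24 205 236] | 
[array([541.1, 167.8,  70. ]), array([536. , 166.4,  45. ])]
[array([590.8, 173.1,  70. ]), array([589.9, 172.1,  45. ])]
tip [array([633.1, 176.6,  55. ]), array([634.1, 176.3,  45. ])]
rest corners z8 [array([660.4, 213.6]), array([667.8, 145.4]), array([538.6, 131.6]), array([531.4, 201.6])]
stand top z70 [array([ 651.6, -103.6]), array([486.3, -87.7]), array([ 477.1, -171.3])]
[[412.58869956 267.4919213 ]
 [411.43162262 259.98507353]
 [413.10831581 181.82408937]
 [412.47312701 124.91847603]
 [411.990375   126.23402526]]
```

Call:
play_rows:
  plan:
    - [13,-4,-15,0,0,0,1]
    - [13,-3,-25,0,0,0,1]
    - [0,0,-30,0,0,0,1]
    - [0,0,-25,0,0,0,1]
    - [0,0,0,0,0,0,1]

```text
time_s: 2.15
eef_pos: [555.6, 165.0, 90.0]
ee_rot: [0.001, 0.999, 0.05, -0.002]
force: [-1.2, 0.3, -1.8]
grip_width: 1.003
```

Call:
play_rows:
  plan:
    - [1.5,3,-15,0,0,0,1]
    - [1,1,-15,0,0,0,1]
    - [0,0,-13,0,0,0,1]
    - [0,0,-3,0,0,0,1]
    - [0,0,0,0,0,0,1]

```text
time_s: 2.57
eef_pos: [558.2, 165.6, 47.8]
ee_rot: [0.001, 0.999, 0.048, -0.0]
force: [0.3, -0.4, 0.2]
grip_width: 1.0
```

Call:
play_rows:
  plan:
    - [0,3.5,-7,0,0,0.004,1]
    - [0,0,-1,0,0,0,1]
    - [0,0,0,0,0,0,1]
    - [0,0,0,0,0,0,1]

```text
time_s: 2.9
eef_pos: [559.8, 168.9, 43.4]
ee_rot: [0.001, 0.999, 0.05, 0.002]
force: [0.1, -0.3, -0.3]
grip_width: 1.0
```

Run:
```python
from rig import sense, optics
import cv2,pickle,numpy as np
from h import *
s=sense();print(s["eef_pos"],s["ee_rot"])
c=optics.capture("wrist");pickle.dump((c,s),open("w2.pkl","wb"));cv2.imwrite(f"pics/w2.png",cv2.resize(c["img"],(800,600),interpolation=cv2.INTER_CUBIC))
```

```text
[559.77978282 168.91189751  43.4327909 ] [0.00115116 0.99873745 0.05017213 0.00222349]
```

View pics/w2.png

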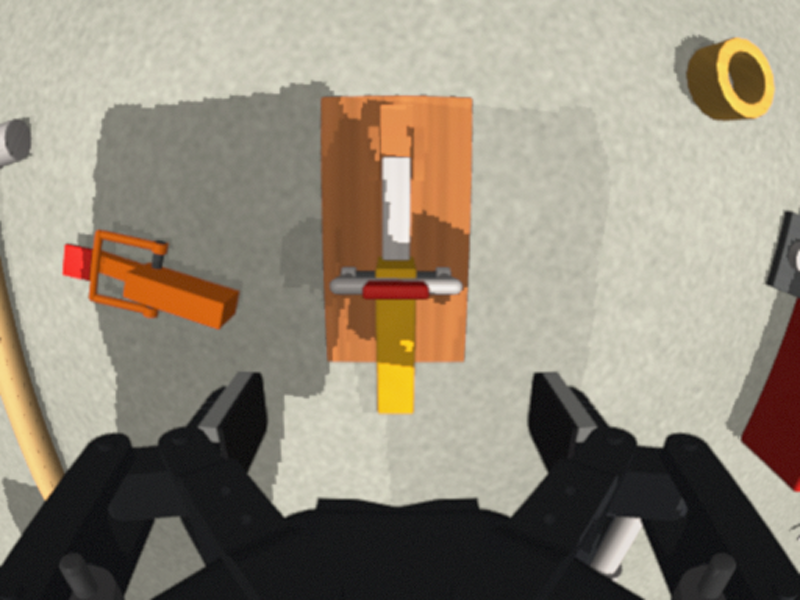

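The wrist view shows the head (397,340) centred between the pads, whose midpoint is about 399. The loop is upright and clear of the gripper.

Call:
play_rows:
  plan:
    - [-1,0.3,-3,0,0,0,1]
    - [0,0,0,0,0,0,-1]
    - [0,0,0,0,0,0,-1]
    - [0,0,0,0,0,0,-1]
    - [0,0,0,0,0,0,-1]

```text
time_s: 3.37
eef_pos: [559.1, 169.3, 41.1]
ee_rot: [0.001, 0.999, 0.05, 0.003]
force: [-0.1, 0.1, -0.5]
grip_width: 0.452
```

Call:
play_rows:
  plan:
    - [0,0,0,0,0,0,-1]
    - [0,0,0,0,0,0,-1]
    - [0,0,0,0,0,0,-1]
    - [0,0,0,0,0,0,-1]
    - [0,0,0,0,0,0,-1]

```text
time_s: 3.78
eef_pos: [559.1, 169.3, 41.1]
ee_rot: [0.001, 0.999, 0.05, 0.003]
force: [0.5, -0.9, 0.0]
grip_width: -0.0
```

Run:
```python
from rig import sense, optics
import cv2,pickle,numpy as np
s=sense();print(s["eef_pos"],s["ee_rot"],s["grip_width"])
c=optics.capture("wrist");pickle.dump((c,s),open("w3.pkl","wb"));t=optics.capture("scene")["img"][150:260,260:400]
cv2.imwrite("pics/w3.png",np.vstack([cv2.resize(c["img"][180:384,100:440],(800,300)) if 0 else cv2.resize(c["img"][60:320,120:400],(320,300)),cv2.resize(t,(320,250))]) if 0 else np.hstack([cv2.resize(c["img"][80:330,140:400],(416,400)),cv2.resize(t,(380,400))]))
```

```text
[559.14086293 169.33248043  41.10533984] [0.0011342  0.9987307  0.05026846 0.00296513] -0.00013266801747251742
```

View pics/w3.png

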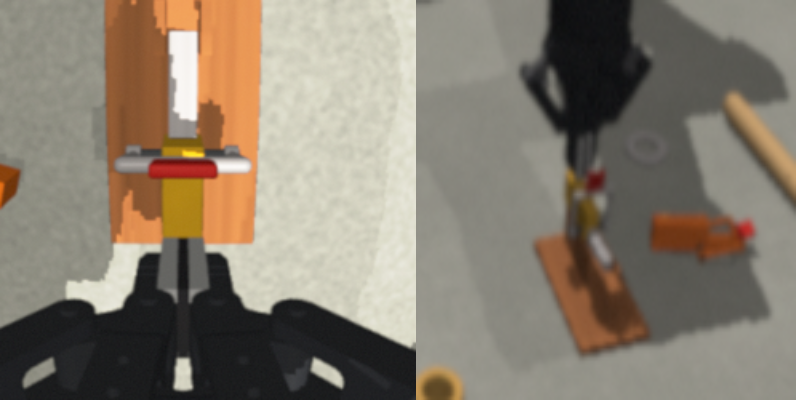

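Run:
```python
from h import *
c,s=pickle.load(open("w3.pkl","rb"))
def show(P): return ((fproj(c,P)-[140,80])*1.6).round(0).tolist()
e=s["eef_pos"];print("tcp",show([e]),"front tip edge ",show([e+[11,1,0]]),"grasp",show([e+[0,0,19],e+[11,1,19],e+[11,1,38]]))
for o in((596,173.1,.1),): print(show(pose([[-56,-7,20],[-56,7,20],[-28,0,20],[-27,0,20],[-8,0,20],[-8,0,53],[38,0,5]],o)+[0,0,50]))
print(show(pose([[-8,0,z] for z in(35,45,55)],(596,173.1,.1))+[0,0,50]))
im=cv2.resize(c["img"],None,fx=4,fy=4,interpolation=cv2.INTER_CUBIC)[760:1250,700:1340];cv2.imwrite("pics/w3b.png",im)
```

```text
tcp [[183.0, 222.0]] front tip edge  [[184.0, 196.0]] grasp [[184.0, 240.0], [184.0, 212.0], [184.0, 232.0]]
[[203.0, 298.0], [164.0, 298.0], [183.0, 227.0], [184.0, 225.0], [184.0, 171.0], [184.0, 203.0], [183.0, 32.0]]
[[184.0, 184.0], [184.0, 194.0], [184.0, 205.0]]
```

View pics/w3b.png

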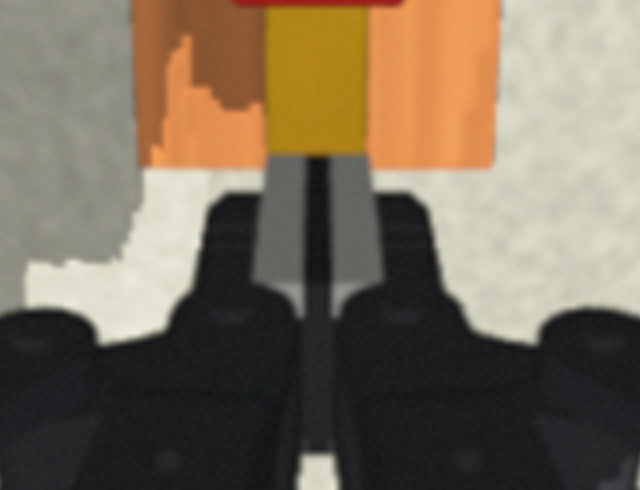

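The gripper reads fully shut but the pads look as if they are at the head, so I am not sure I have it. I'll lift a little and check numerically whether the pin comes with it.

Call:
play_rows:
  plan:
    - [0,0,5,0,0,0,-1]
    - [0,0,5,0,0,0,-1]
    - [0,0,0,0,0,0,-1]

```text
time_s: 4.13
eef_pos: [559.1, 169.3, 52.0]
ee_rot: [0.001, 0.999, 0.05, 0.003]
force: [-0.7, 0.1, -0.2]
grip_width: 0.001
```

Run:
```python
from rig import sense, optics
from h import *
s=sense();print(s["eef_pos"],s["force"],s["grip_width"])
c=optics.capture("wrist");pickle.dump((c,s),open("w4.pkl","wb"));c0,_=pickle.load(open("w3.pkl","rb"))
for k in(c0,c):
    h=cv2.cvtColor(k["img"],cv2.COLOR_BGR2HSV).astype(int);col=h[85:240,254]
    print([(85+i,*col[i]) for i in range(0,155,3)])
    m=(abs(h[...,0]-24)<5)&(h[...,1]>150)&(h[...,2]>60);m[:,:225]=0;m[:,285:]=0
    v,u=np.nonzero(m);print("yellow rows",v.min(),v.max(),[(r,u[v==r].min(),u[v==r].max()) for r in range(v.min(),v.max(),8) if (v==r).any()])
```

```text
[559.13747146 169.27138338  52.02469881] [-0.69847879  0.14838591 -0.24027451] 0.0014880574700065774
[(85, np.int64(14), np.int64(159), np.int64(242)), (88, np.int64(14), np.int64(159), np.int64(242)), (91, np.int64(14), np.int64(160), np.int64(242)), (94, np.int64(14), np.int64(158), np.int64(242)), (97, np.int64(14), np.int64(162), np.int64(237)), (100, np.int64(10), np.int64(6), np.int64(243)), (103, np.int64(15), np.int64(6), np.int64(246)), (106, np.int64(17), np.int64(7), np.int64(247)), (109, np.int64(10), np.int64(6), np.int64(247)), (112, np.int64(10), np.int64(6), np.int64(247)), (115, np.int64(15), np.int64(6), np.int64(247)), (118, np.int64(15), np.int64(6), np.int64(248)), (121, np.int64(15), np.int64(6), np.int64(248)), (124, np.int64(15), np.int64(6), np.int64(248)), (127, np.int64(15), np.int64(6), np.int64(248)), (130, np.int64(17), np.int64(7), np.int64(249)), (133, np.int64(17), np.int64(7), np.int64(249)), (136, np.int64(17), np.int64(7), np.int64(249)), (139, np.int64(15), np.int64(6), np.int64(249)), (142, np.int64(12), np.int64(5), np.int64(248)), (145, np.int6
[... 4060 characters left out ...]
 np.int64(221), np.int64(174)), (220, np.int64(21), np.int64(220), np.int64(174)), (223, np.int64(22), np.int64(226), np.int64(173)), (226, np.int64(22), np.int64(224), np.int64(171)), (229, np.int64(19), np.int64(158), np.int64(58)), (232, np.int64(150), np.int64(11), np.int64(23)), (235, np.int64(90), np.int64(11), np.int64(23)), (238, np.int64(120), np.int64(12), np.int64(22))]
yellow rows 162 228 [(162, np.int64(244), np.int64(264)), (170, np.int64(242), np.int64(266)), (186, np.int64(242), np.int64(265)), (194, np.int64(242), np.int64(265)), (202, np.int64(242), np.int64(264)), (210, np.int64(242), np.int64(264)), (218, np.int64(243), np.int64(264)), (226, np.int64(243), np.int64(264))]
```

Run:
```python
from rig import sense, optics
from h import *
s=sense();e=s["eef_pos"]
a=pickle.load(open("scene.pkl","rb"));b=optics.capture("scene");t=optics.capture("top");w,_=pickle.load(open("w4.pkl","rb"))
out=[]
for c,p in((a,np.array([189.7,-489.2,193.6])),(b,e),(t,e)):
    uv=proj(c,[p,p+[0,0,19],p+[0,0,40]]);print(uv.round(1))
    M=cv2.getRotationMatrix2D((0,0),0,1);o=uv[0]-[32,38]
    im=cv2.warpAffine(c["img"],np.float32([[6,0,-6*o[0]],[0,6,-6*o[1]]]),(390,300),flags=cv2.INTER_CUBIC)
    for k,q in enumerate(uv): cv2.drawMarker(im,tuple(int(v) for v in (q-o)*6),[(0,255,0),(255,255,0),(255,0,255)][k],0,12,1)
    out.append(im)
im=cv2.resize(w["img"],None,fx=1.6,fy=1.6)[230:530,200:590]
for k,q in enumerate(fproj(w,[e,e+[0,0,19],e+[0,0,40]])): cv2.drawMarker(im,(int(q[0]*1.6-200),int(q[1]*1.6-230)),[(0,255,0),(255,255,0),(255,0,255)][k],0,12,1)
out.append(im)
cv2.imwrite("pics/tip.png",np.vstack([np.hstack(out[:2]),np.hstack(out[2:])]))
```

```text
[[ 82.2 119.9]
 [ 80.5 114. ]
 [ 78.7 107.5]]
[[319.3 205.3]
 [319.9 199.5]
 [320.4 192.9]]
[[197.3 183.8]
 [196.4 182.8]
 [195.4 181.6]]
```

View pics/tip.png

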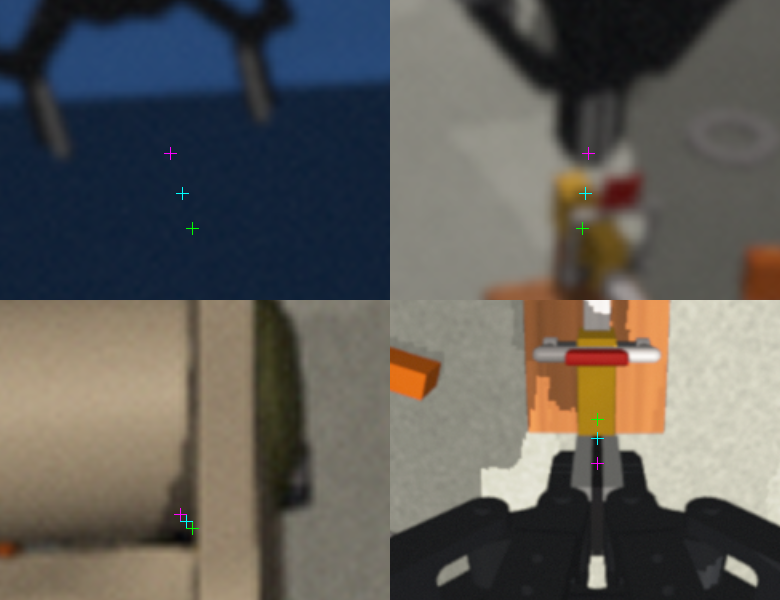

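The shut fingertips are really about 38 mm short of the reported TCP along the tool. The scene, start and wrist views all agree: the tips lie at the magenta 40 mm mark. So the reported TCP sits beyond the tips, and I have to go about 38 mm lower. I'll reopen and descend.

Call:
play_rows:
  plan:
    - [0,0,0,0,0.005,0,1]
    - [0,0,0,0,0,0,1]
    - [0,0,0,0,0,0,1]
    - [0,0,0,0,0,0,1]
    - [0,0,0,0,0,0,1]

```text
time_s: 4.7
eef_pos: [558.3, 169.2, 50.4]
ee_rot: [0.001, 0.999, 0.05, -0.001]
force: [-0.6, 0.1, -0.1]
grip_width: 0.709
```

Call:
play_rows:
  plan:
    - [-0.5,0,-12,0,0,0,1]
    - [0,0,-12,0,0,0,1]
    - [0,0,-10,0,0,0,1]
    - [0,0,-5,0,0,0,1]
    - [0,0,0,0,0,0,1]

```text
time_s: 5.12
eef_pos: [557.8, 169.2, 8.9]
ee_rot: [0.001, 0.999, 0.05, -0.001]
force: [-0.0, 0.2, 0.7]
grip_width: 0.996
```

Call:
play_rows:
  plan:
    - [0.4,0,-4.5,0,0,0,1]
    - [0,0,0,0,0,0,1]
    - [0,0,0,0,0,0,1]

```text
time_s: 5.37
eef_pos: [558.3, 169.2, 3.9]
ee_rot: [0.001, 0.999, 0.05, -0.001]
force: [-0.3, 0.2, 0.3]
grip_width: 0.999
```

Call:
play_rows:
  plan:
    - [0,0,0,0,0,0,-1]
    - [0,0,0,0,0,0,-1]
    - [0,0,0,0,0,0,-1]
    - [0,0,0,0,0,0,-1]
    - [0,0,0,0,0,0,-1]

```text
time_s: 5.78
eef_pos: [559.1, 169.3, 5.1]
ee_rot: [0.001, 0.999, 0.05, 0.0]
force: [-0.6, 0.2, -0.8]
grip_width: 0.298
```

Call:
play_rows:
  plan:
    - [0,0,0,0,0,0,-1]
    - [0,0,0,0,0,0,-1]
    - [0,0,0,0,0,0,-1]
    - [0,0,0,0,0,0,-1]
    - [0,0,0,0,0,0,-1]

```text
time_s: 6.2
eef_pos: [559.2, 169.3, 5.4]
ee_rot: [0.001, 0.999, 0.05, 0.0]
force: [0.2, -0.6, -0.5]
grip_width: 0.155
```

Gripped: the opening of 0.155 is about 13 mm. Next I lift and carry it to the post.

Call:
play_rows:
  plan:
    - [0,0,8,0,0,0,-1]
    - [0,0,20,0,0,0,-1]
    - [0,0,28,0,0,0,-1]
    - [0,0,28,0,0,0,-1]
    - [0,0,28,0,0,0,-1]

```text
time_s: 6.62
eef_pos: [554.1, 168.7, 116.4]
ee_rot: [0.001, 0.999, 0.05, -0.007]
force: [0.4, -0.2, -0.9]
grip_width: 0.153
```

Call:
play_rows:
  plan:
    - [-3,-12,18,0,0,-0.03,-1]
    - [-6,-24,5,0,0,-0.03,-1]
    - [-6,-30,0,0,0,-0.03,-1]
    - [-6,-30,0,0,0,-0.03,-1]
    - [-6,-30,0,0,0,-0.03,-1]

```text
time_s: 7.03
eef_pos: [528.5, 43.8, 150.7]
ee_rot: [0.0, 1.0, -0.023, 0.0]
force: [0.2, -0.1, -0.5]
grip_width: 0.155
```

Call:
play_rows:
  plan:
    - [-6,-30,0,0,0,-0.03,-1]
    - [-6,-30,0,0,0,-0.02,-1]
    - [-6,-30,0,0,0,0,-1]
    - [-6,-24,0,0,0,0,-1]
    - [-4,-12,0,0,0,0,-1]

```text
time_s: 7.45
eef_pos: [497.3, -90.4, 153.8]
ee_rot: [0.001, 0.999, -0.051, 0.001]
force: [-0.3, 0.6, -1.0]
grip_width: 0.154
```

Call:
play_rows:
  plan:
    - [-3,-22,-4,0,0,-0.005,-1]
    - [-2,-14,-4,0,0,0,-1]
    - [0,-2,0,0,0,0,-1]
    - [0,0,0,0,0,0,-1]

```text
time_s: 7.78
eef_pos: [490.8, -132.9, 147.8]
ee_rot: [0.002, 0.998, -0.056, 0.002]
force: [0.4, 0.2, -1.1]
grip_width: 0.154
```

```bash
cat > snap.py <<'E'
import sys
from rig import sense, optics
from h import *
s=sense();print(s["eef_pos"].round(2),s["ee_rot"].round(4),s["force"].round(2))
n=sys.argv[1];c=optics.capture("wrist");pickle.dump((c,s),open(n+".pkl","wb"))
x0,y0,x1,y1=map(int,sys.argv[2:6]);cv2.imwrite(f"pics/{n}.png",cv2.resize(c["img"][y0:y1,x0:x1],None,fx=4,fy=4,interpolation=cv2.INTER_CUBIC))
E
python3 snap.py w5 155 60 355 210
```

```text
[ 490.76 -132.9   147.78] [ 0.0017  0.9984 -0.0564  0.0019] [ 0.4   0.25 -1.09]
```

View pics/w5.png

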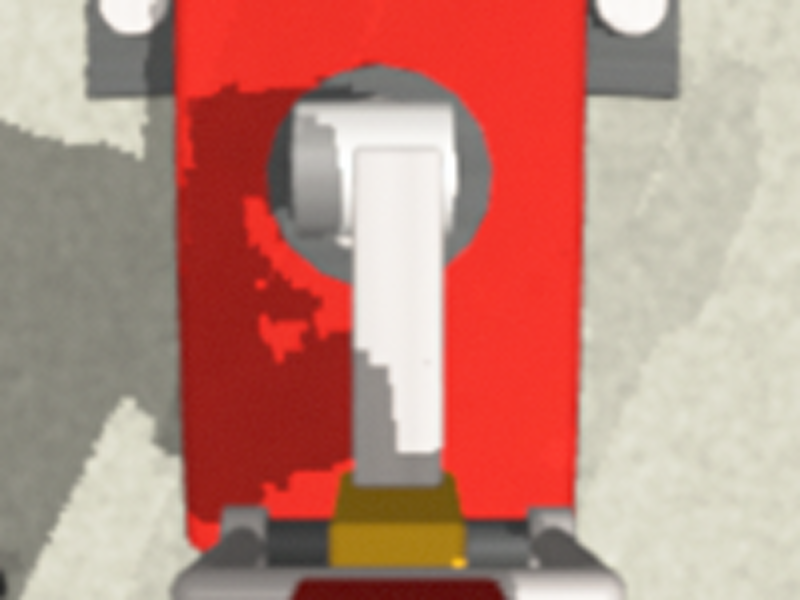

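The wrist view (4x crop) shows the shank centred at column 398 and the post at 374 (293–455). The arm centreline is at about 381 and the image axis at 396, so the pin has to go about 3.5 mm to stand +y. The yaw agrees. Next I shift, then feel for the crown from above.

Call:
play_rows:
  plan:
    - [3,2,-8,0,0,0,-1]
    - [2.5,1,-8,0,0,0,-1]
    - [0,0,-3,0,0,0,-1]
    - [0,0,0,0,0,0,-1]
  grip_force: 100

```text
time_s: 8.17
eef_pos: [497.4, -126.2, 127.4]
ee_rot: [0.001, 0.999, -0.054, 0.002]
force: [-0.1, -0.7, -1.9]
grip_width: 0.144
```

Call:
play_rows:
  plan:
    - [-0.8,-3.2,0,0,0,-0.003,-1]
    - [0,0,-1.5,0,0,0,-1]
    - [0,0,-1.5,0,0,0,-1]
    - [0,0,0,0,0,0,-1]

```text
time_s: 8.5
eef_pos: [496.7, -128.6, 123.8]
ee_rot: [0.001, 0.998, -0.055, 0.002]
force: [0.7, 0.1, -1.4]
grip_width: 0.144
```

Call:
play_rows:
  plan:
    - [0,-1,-1.5,0,0,0,-1]
    - [0,0,-1.5,0,0,0,-1]
    - [0,0,-1.5,0,0,0,-1]
    - [0,0,0,0,0,0,-1]

```text
time_s: 8.83
eef_pos: [496.7, -130.0, 119.1]
ee_rot: [0.001, 0.998, -0.055, 0.002]
force: [0.4, -0.4, -0.9]
grip_width: 0.142
```

Call:
play_rows:
  plan:
    - [0,0,-1.5,0,0,0,-1]
    - [0,0,-1.5,0,0,0,-1]
    - [0,0,0,0,0,0,-1]

```text
time_s: 9.08
eef_pos: [496.8, -130.1, 115.9]
ee_rot: [0.001, 0.998, -0.055, 0.002]
force: [0.6, 0.0, -1.2]
grip_width: 0.146
```

Call:
play_rows:
  plan:
    - [0,0,-1.5,0,0,0,-1]
    - [0,0,-1.5,0,0,0,-1]
    - [0,0,0,0,0,0,-1]

```text
time_s: 9.33
eef_pos: [496.8, -130.0, 112.6]
ee_rot: [0.001, 0.998, -0.055, 0.002]
force: [-0.0, -0.1, -0.6]
grip_width: 0.142
```

Call:
play_rows:
  plan:
    - [0,0,-1.5,0,0,0,-1]
    - [0,0,-1.5,0,0,0,-1]
    - [0,0,0,0,0,0,-1]

```text
time_s: 9.58
eef_pos: [496.8, -130.0, 109.2]
ee_rot: [0.001, 0.998, -0.055, 0.002]
force: [0.1, -0.8, -0.8]
grip_width: 0.143
```

Call:
play_rows:
  plan:
    - [0,0,-1.5,0,0,0,-1]
    - [0,0,-1.2,0,0,0,-1]
    - [0,0,0,0,0,0,-1]

```text
time_s: 9.83
eef_pos: [496.9, -130.1, 106.9]
ee_rot: [0.002, 0.998, -0.055, 0.002]
force: [-2.4, 0.6, 3.2]
grip_width: 0.142
```

Contact at TCP z of about 107.0 (Fz rose by 4 N). The hole axis then needs TCP z of about 72.0. I'll back off, go down 35 mm and approach.

Call:
play_rows:
  plan:
    - [0,0,3,0,0,0,-1]
    - [-12,1.3,1,0,0,0,-1]
    - [-12,1.3,0,0,0,0,-1]
    - [0,0,0,0,0,0,-1]

```text
time_s: 10.17
eef_pos: [472.6, -127.5, 111.2]
ee_rot: [0.002, 0.998, -0.055, 0.003]
force: [0.2, -0.8, -1.2]
grip_width: 0.14
```

Call:
play_rows:
  plan:
    - [0,0,-12,0,0,0,-1]
    - [0,0,-14,0,0,0,-1]
    - [0,0,-7,0,0,0,-1]
    - [0,0,0,0,0,0,-1]
    - [0,0,0,0,0,0,-1]

```text
time_s: 10.58
eef_pos: [474.8, -128.3, 78.5]
ee_rot: [0.002, 0.998, -0.056, 0.004]
force: [-0.8, 0.6, -1.5]
grip_width: 0.142
```

Call:
play_rows:
  plan:
    - [0,0,-5,0,0.007,0.003,-1]
    - [0,0,-0.5,0,0,0,-1]
    - [0,0,0,0,0,0,-1]

```text
time_s: 10.83
eef_pos: [475.8, -128.6, 73.6]
ee_rot: [0.003, 0.999, -0.054, 0.001]
force: [0.0, 0.6, -1.4]
grip_width: 0.142
```

```bash
python3 snap.py w6 155 60 355 210
```

```text
[ 475.77 -128.65   73.65] [ 0.003   0.9985 -0.0539  0.0014] [ 0.03  0.57 -1.4 ]
```

View pics/w6.png

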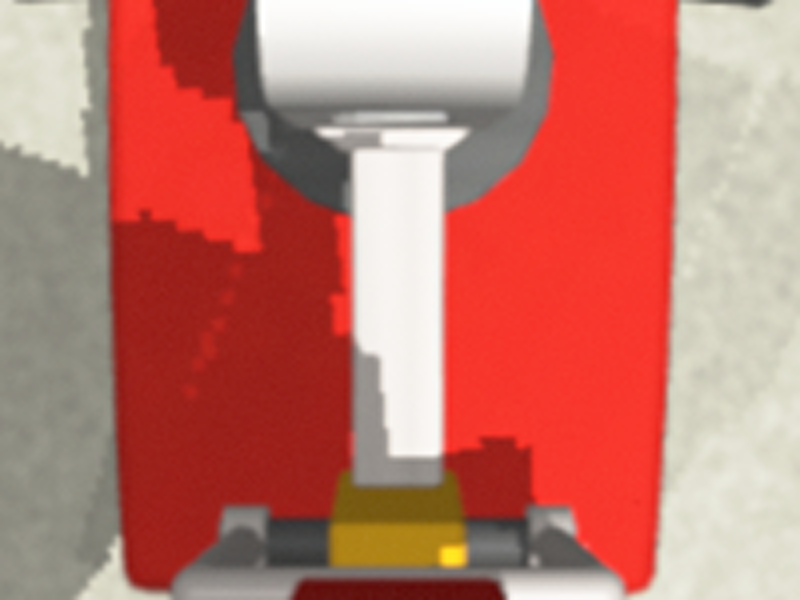

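The pin (353–444, centre 398) lies in line with the post (262–529, centre 396) and the hole mouth (centre about 391). I'll make a 0.5 mm +y correction, lower by 1.2 mm and advance.

Call:
play_rows:
  plan:
    - [0,0.5,-1.1,-0.002,0,-0.002,-1]
    - [0,0,0,0,0,0,-1]
    - [2,-0.2,0,0,0,0,-1]
    - [2,-0.2,0,0,0,0,-1]
    - [0,0,0,0,0,0,-1]

```text
time_s: 11.3
eef_pos: [480.5, -128.6, 73.2]
ee_rot: [0.004, 0.998, -0.055, 0.002]
force: [0.3, -0.0, -1.5]
grip_width: 0.146
```

Call:
play_rows:
  plan:
    - [0,0.3,-0.8,0.006,0,0,-1]
    - [0,0,0,0,0,0,-1]
    - [2,-0.2,0,0,0,0,-1]
    - [2,-0.2,0,0,0,0,-1]
    - [0,0,0,0,0,0,-1]

```text
time_s: 11.72
eef_pos: [485.0, -128.8, 72.4]
ee_rot: [0.001, 0.998, -0.055, 0.002]
force: [-0.0, 0.1, -1.0]
grip_width: 0.138
```

Call:
play_rows:
  plan:
    - [2.5,-0.3,0,0,0,0,-1]
    - [2.5,-0.3,0,0,0,0,-1]
    - [2.5,-0.3,0,0,0,0,-1]
    - [0,0,0,0,0,0,-1]

```text
time_s: 12.05
eef_pos: [493.5, -129.9, 72.4]
ee_rot: [0.001, 0.998, -0.055, 0.002]
force: [0.9, -0.5, -1.1]
grip_width: 0.144
```

Call:
play_rows:
  plan:
    - [3,-0.3,0,0,0,0,-1]
    - [3,-0.3,0,0,0,0,-1]
    - [3,-0.3,0,0,0,0,-1]
    - [0,0,0,0,0,0,-1]

```text
time_s: 12.38
eef_pos: [503.5, -130.9, 72.4]
ee_rot: [0.001, 0.998, -0.055, 0.002]
force: [0.2, -1.0, -1.7]
grip_width: 0.139
```

Call:
play_rows:
  plan:
    - [2.5,-0.3,0,0,0,0,-1]
    - [2.5,-0.3,0,0,0,0,-1]
    - [2,-0.2,0,0,0,0,-1]
    - [0,0,0,0,0,0,-1]

```text
time_s: 12.72
eef_pos: [511.3, -131.7, 72.3]
ee_rot: [0.001, 0.998, -0.055, 0.002]
force: [0.1, -0.1, -0.3]
grip_width: 0.148
```

Call:
play_rows:
  plan:
    - [1.5,-0.2,0,0,0,0,-1]
    - [1.5,-0.2,0,0,0,0,-1]
    - [0,0,0,0,0,0,-1]

```text
time_s: 12.97
eef_pos: [514.6, -132.2, 72.3]
ee_rot: [0.001, 0.998, -0.055, 0.002]
force: [-0.3, 0.2, -2.5]
grip_width: 0.142
```

Call:
play_rows:
  plan:
    - [1.2,-0.1,0,0,0,0,-1]
    - [1.2,-0.1,0,0,0,0,-1]
    - [0,0,0,0,0,0,-1]

```text
time_s: 13.22
eef_pos: [517.1, -132.3, 72.2]
ee_rot: [0.001, 0.998, -0.055, 0.002]
force: [-0.4, 0.5, -1.2]
grip_width: 0.144
```

Call:
play_rows:
  plan:
    - [1,-0.1,0,0,0,0,-1]
    - [1,-0.1,0,0,0,0,-1]
    - [0,0,0,0,0,0,-1]

```text
time_s: 13.47
eef_pos: [516.6, -132.2, 72.1]
ee_rot: [0.001, 0.998, -0.055, -0.002]
force: [-1.0, -0.3, -1.2]
grip_width: 0.144
```

Call:
play_rows:
  plan:
    - [1.5,-0.1,0,0,-0.005,0,-1]
    - [1.5,-0.1,0,0,0,0,-1]
    - [1.5,-0.1,0,0,0,0,-1]

```text
time_s: 13.72
eef_pos: [516.5, -132.0, 71.8]
ee_rot: [-0.0, 0.998, -0.055, -0.005]
force: [-14.1, 0.3, 7.5]
grip_width: 0.148
```

Call:
play_rows:
  plan:
    - [1,-0.1,0.3,0,-0.01,0,-1]
    - [1,-0.1,0,0,-0.005,0,-1]
    - [1.5,0,0,0,0,0,-1]
    - [0,0,0,0,0,0,-1]

```text
time_s: 14.05
eef_pos: [516.7, -131.9, 71.8]
ee_rot: [-0.001, 0.999, -0.055, -0.001]
force: [-0.4, -0.0, -2.1]
grip_width: 0.145
```

```bash
python3 snap.py w7 155 60 355 210
```

```text
[ 516.73 -131.91   71.83] [-0.0011  0.9985 -0.0546 -0.0011] [-0.38 -0.04 -2.1 ]
```

View pics/w7.png

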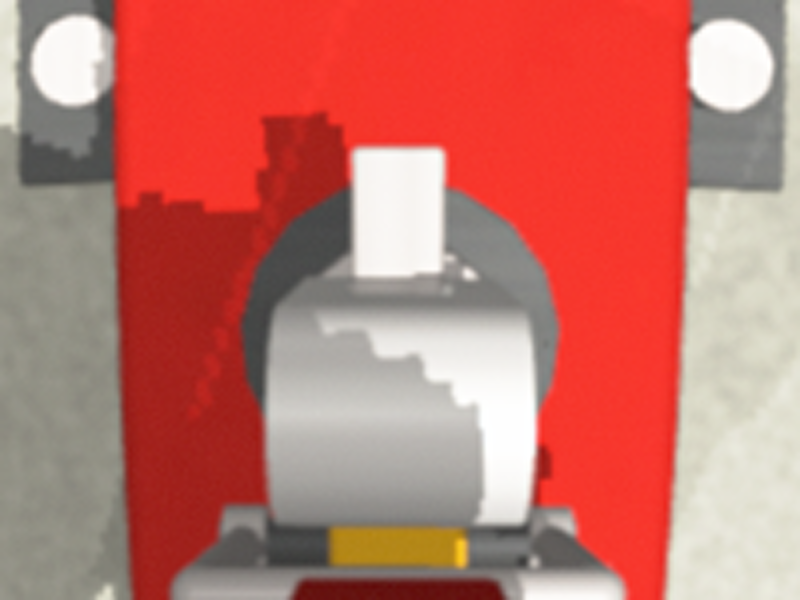

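The pin is through: the shank shows 148–277 behind the post, the head is against the near face, and the tip has not moved in the grip. It stopped at x of about 516.6 with 14 N. I'll release, rise, shut the fingers behind the tab and start pushing the loop.

Call:
play_rows:
  plan:
    - [0,0,0,0,0,0,1]
    - [0,0,0,0,0,0,1]
    - [0,0,0,0,0,0,1]
    - [0,0,0,0,0,0,1]

```text
time_s: 14.43
eef_pos: [518.6, -132.3, 72.3]
ee_rot: [-0.001, 0.999, -0.055, 0.001]
force: [-0.4, 0.0, 0.3]
grip_width: 0.704
```

Call:
play_rows:
  plan:
    - [0,0,12,0,0,0,1]
    - [0,0,14,0,0,0,1]
    - [0,0,14,0,0,0,1]
    - [0,0,6,0,0,0,1]
    - [0,0,0,0,0,0,1]

```text
time_s: 14.85
eef_pos: [519.2, -132.1, 119.8]
ee_rot: [-0.001, 0.999, -0.055, 0.002]
force: [-0.4, 0.1, -0.4]
grip_width: 1.0
```

Call:
play_rows:
  plan:
    - [0,0,0,0,0,0,-1]
    - [0,0,0,0,0,0,-1]
    - [0,0,0,0,0,0,-1]
    - [0,0,0,0,0,0,-1]
    - [0,0,0,0,0,0,-1]

```text
time_s: 15.27
eef_pos: [518.6, -131.7, 117.5]
ee_rot: [-0.001, 0.999, -0.055, 0.001]
force: [-0.2, 0.6, 0.2]
grip_width: 0.299
```

Call:
play_rows:
  plan:
    - [0,0,0,0,0,0,-1]
    - [0,0,0,0,0,0,-1]
    - [0,0,0,0,0,0,-1]
    - [0,0,0,0,0,0,-1]

```text
time_s: 15.6
eef_pos: [518.2, -131.5, 116.6]
ee_rot: [-0.002, 0.999, -0.055, 0.0]
force: [0.7, -0.3, 0.9]
grip_width: 0.002
```

Run:
```python
from rig import sense, optics
from h import *
s=sense();e=s["eef_pos"];print(e.round(2),s["ee_rot"].round(4),s["force"].round(2))
c=optics.capture("wrist");pickle.dump((c,s),open("w8.pkl","wb"))
h=cv2.cvtColor(c["img"],cv2.COLOR_BGR2HSV).astype(int)
def rng(m):
    n,l,st,ce=cv2.connectedComponentsWithStats(m.astype(np.uint8));return [(st[i].tolist(),ce[i].round(1).tolist()) for i in range(1,n) if st[i,4]>25]
H=(h[...,0]+90)%180
print("darkred",rng((abs(H-90)<5)&(h[...,1]>150)&(h[...,2]<215)&(np.indices(H.shape)[0]<300)&(abs(np.indices(H.shape)[1]-254)<70)))
print("yellow",rng((abs(h[...,0]-24)<5)&(h[...,1]>150)&(h[...,2]>60)))
# predicted tab end at upright
u=np.array([np.cos(-.109),np.sin(-.109),0])
p0=np.array([516.7,-131.9,116.4])
for ph in(90,95):
    a=np.radians(ph)
    print(ph,fproj(c,[p0+u*(37.2-8+r*np.cos(a))+[0,0,r*np.sin(a)] for r in(37.5,55.5)]).round(0).tolist())
```

```text
[ 518.23 -131.55  116.57] [-1.700e-03  9.985e-01 -5.450e-02  1.000e-04] [ 0.73 -0.31  0.94]
darkred [([198, 36, 76, 198, 3385], [220.4, 154.3])]
yellow [([80, 0, 37, 35, 224], [96.9, 19.4]), ([243, 172, 25, 13, 294], [254.9, 177.6]), ([244, 203, 22, 26, 541], [254.6, 215.1])]
90 [[256.0, 194.0], [256.0, 206.0]]
95 [[256.0, 200.0], [256.0, 216.0]]
```

Call:
play_rows:
  plan:
    - [3,-0.5,7,0,0,0,-1]
    - [5,-0.5,1,0,0,0,-1]
    - [0,0,0,0,0,0,-1]

```text
time_s: 15.9
eef_pos: [527.1, -132.7, 125.7]
ee_rot: [-0.002, 0.999, -0.055, 0.0]
force: [-0.1, 0.3, 0.7]
grip_width: 0.002
```

Call:
play_rows:
  plan:
    - [3,-0.4,0,0,0,0,-1]
    - [3,-0.4,0,0,0,0,-1]
    - [3,-0.4,0,0,0,0,-1]
    - [3,-0.4,0,0,0,0,-1]
    - [3,-0.4,0,0,0,0,-1]

```text
time_s: 16.32
eef_pos: [543.6, -134.9, 125.9]
ee_rot: [-0.002, 0.999, -0.055, 0.0]
force: [-1.0, 0.3, 0.2]
grip_width: -0.0
```

Call:
play_rows:
  plan:
    - [3,-0.3,0,0,0,0,-1]
    - [3,-0.3,-0.7,0,0,0,-1]
    - [3,-0.3,-0.8,0,0,0,-1]
    - [2.5,-0.3,-0.8,0,0,0,-1]
    - [2,-0.2,-0.8,0,0,0,-1]

```text
time_s: 16.73
eef_pos: [557.9, -136.3, 122.4]
ee_rot: [-0.002, 0.999, -0.054, -0.001]
force: [-10.0, 0.6, 10.3]
grip_width: -0.001
```

Call:
play_rows:
  plan:
    - [0,0,0.5,0,0,0,-1]
    - [0,0,0,0,0,0,-1]

```text
time_s: 16.9
eef_pos: [557.3, -136.2, 122.7]
ee_rot: [-0.002, 0.999, -0.054, -0.002]
force: [-2.6, -0.1, 1.7]
grip_width: 0.0
```

Run:
```python
from rig import sense, optics
from h import *
s=sense();e=s["eef_pos"];print(e.round(2),s["force"].round(2))
c=optics.capture("wrist");pickle.dump((c,s),open("w9.pkl","wb"));t=optics.capture("scene")
o=proj(t,[[565,-137,125]])[0]-[20,19]
a=cv2.warpAffine(t["img"],np.float32([[10,0,-10*o[0]],[0,10,-10*o[1]]]),(400,400),flags=cv2.INTER_CUBIC)
b=cv2.resize(c["img"][120:260,184:324],(400,400),interpolation=cv2.INTER_CUBIC)
cv2.imwrite("pics/loop.png",np.hstack([a,b]))
```

```text
[ 557.26 -136.22  122.71] [-2.61 -0.05  1.67]
```

View pics/loop.png

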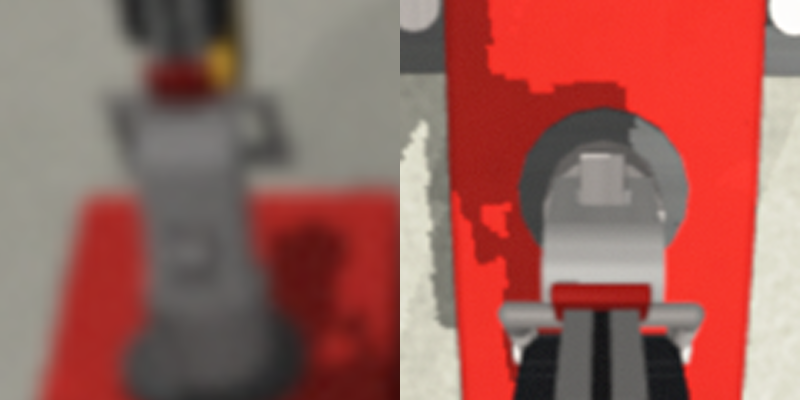

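That was my 12th and last picture. The right half shows the tab (285–312) ahead of the fingers, the bar (318) lying on the crown, and the shank tip standing out behind the post. The static force is only 3 N. I'll carry on in smaller steps, tangentially.

Call:
play_rows:
  plan:
    - [1.5,-0.2,-0.3,0,0,0,-1]
    - [1.5,-0.2,-0.4,0,0,0,-1]
    - [1.5,-0.2,-0.4,0,0,0,-1]
    - [1.5,-0.2,-0.4,0,0,0,-1]

```text
time_s: 17.33
eef_pos: [559.0, -136.5, 122.3]
ee_rot: [-0.002, 0.998, -0.054, -0.008]
force: [-9.8, 2.0, 9.7]
grip_width: -0.002
```

Call:
play_rows:
  plan:
    - [1.5,-0.2,0.6,0,-0.008,0,-1]
    - [1.5,-0.2,0.5,0,-0.004,0,-1]
    - [1.5,-0.2,0.3,0,-0.004,0,-1]

```text
time_s: 17.58
eef_pos: [561.7, -136.6, 123.1]
ee_rot: [-0.003, 0.999, -0.054, -0.003]
force: [-5.8, 0.1, 1.2]
grip_width: -0.002
```

Call:
play_rows:
  plan:
    - [1.8,-0.2,-0.1,0,-0.004,0,-1]
    - [1.8,-0.2,-0.2,0,-0.004,0,-1]
    - [1.8,-0.2,-0.3,0,-0.004,0,-1]
    - [1.8,-0.2,-0.4,0,-0.004,0,-1]

```text
time_s: 17.92
eef_pos: [566.4, -137.0, 122.0]
ee_rot: [-0.004, 0.999, -0.054, 0.002]
force: [-7.6, 0.1, 4.7]
grip_width: 0.002
```

Call:
play_rows:
  plan:
    - [1.6,-0.2,-0.6,0,0,0,-1]
    - [1.6,-0.2,-0.7,0,0,0,-1]
    - [1.6,-0.2,-0.8,0,0,0,-1]
    - [1.6,-0.2,-0.9,0,0,0,-1]

```text
time_s: 18.25
eef_pos: [571.2, -137.7, 119.8]
ee_rot: [-0.004, 0.999, -0.054, -0.001]
force: [-5.6, 1.0, 3.8]
grip_width: -0.001
```

Call:
play_rows:
  plan:
    - [1.3,-0.1,-1.1,0,0,0,-1]
    - [1.3,-0.1,-1.2,0,0,0,-1]
    - [1.2,-0.1,-1.3,0,0,0,-1]
    - [1.2,-0.1,-1.4,0,0,0,-1]

```text
time_s: 18.58
eef_pos: [576.0, -138.3, 115.7]
ee_rot: [-0.004, 0.999, -0.054, -0.001]
force: [-4.5, -0.1, 4.1]
grip_width: -0.001
```

Call:
play_rows:
  plan:
    - [1,-0.1,-1.4,0,0,0,-1]
    - [1,-0.1,-1.5,0,0,0,-1]
    - [0.8,-0.1,-1.5,0,0,0,-1]
    - [0,0,0,0,0,0,-1]

```text
time_s: 18.92
eef_pos: [579.3, -138.6, 110.3]
ee_rot: [-0.004, 0.999, -0.054, -0.001]
force: [-2.2, 0.6, 0.8]
grip_width: -0.001
```

Call:
play_rows:
  plan:
    - [2,-0.2,4,0,0,0,-1]
    - [4,-0.4,1,0,0,0,-1]
    - [4,-0.5,0,0,0,0,-1]
    - [0,0,0,0,0,0,-1]

```text
time_s: 19.25
eef_pos: [591.7, -140.0, 115.7]
ee_rot: [-0.004, 0.999, -0.054, 0.001]
force: [-0.7, -0.2, 0.1]
grip_width: -0.0
```

Call:
play_rows:
  plan:
    - [0,0,-2,0,0,0,-1]
    - [0,0,-2,0,0,0,-1]
    - [0,0,-2,0,0,0,-1]
    - [0,0,-2,0,0,0,-1]
    - [0,0,0,0,0,0,-1]

```text
time_s: 19.67
eef_pos: [593.2, -140.3, 107.3]
ee_rot: [-0.004, 0.999, -0.054, 0.003]
force: [0.2, 0.1, 0.9]
grip_width: -0.002
```

Call:
play_rows:
  plan:
    - [-0.8,0,-1.5,0,0,0,-1]
    - [0,0,-1.5,0,0,0,-1]
    - [0,0,-1.5,0,0,0,-1]
    - [0,0,-1.5,0,0,0,-1]
    - [0,0,0,0,0,0,-1]

```text
time_s: 20.08
eef_pos: [591.8, -140.1, 100.4]
ee_rot: [-0.004, 0.999, -0.054, 0.002]
force: [1.5, -0.6, 0.5]
grip_width: 0.001
```

Call:
play_rows:
  plan:
    - [0,0,-1.5,0,0,0,-1]
    - [0,0,-1.5,0,0,0,-1]
    - [0,0,-1.2,0,0,0,-1]
    - [0,0,0,0,0,0,-1]

```text
time_s: 20.42
eef_pos: [591.6, -140.0, 95.5]
ee_rot: [-0.004, 0.999, -0.054, 0.002]
force: [0.4, -0.6, -0.5]
grip_width: 0.002
```

Call:
play_rows:
  plan:
    - [0,0,-1,0,0,0,-1]
    - [0,0,-1,0,0,0,-1]
    - [0,0,-1,0,0,0,-1]

```text
time_s: 20.67
eef_pos: [592.2, -140.3, 93.8]
ee_rot: [-0.004, 0.999, -0.054, 0.003]
force: [-3.5, 0.4, 8.0]
grip_width: -0.001
```

Call:
play_rows:
  plan:
    - [0,0,-1,0,0,0,-1]
    - [0,0,-1,0,0,0,-1]

```text
time_s: 20.83
eef_pos: [592.3, -140.4, 93.7]
ee_rot: [-0.003, 0.999, -0.054, 0.003]
force: [-4.0, 1.6, 9.1]
grip_width: -0.002
```

Call:
play_rows:
  plan:
    - [0,0,5,0,0,0,-1]
    - [0,0,25,0,0,0,-1]
    - [-15,0,25,0,0,0,-1]
    - [-25,0,10,0,0,0,-1]
    - [-15,0,0,0,0,0,-1]

```text
time_s: 21.25
eef_pos: [536.0, -139.8, 159.8]
ee_rot: [-0.004, 0.999, -0.053, 0.002]
force: [0.5, -0.2, -0.0]
grip_width: -0.002
```

Run:
```python
from rig import sense, optics
from h import *
s=sense();e=s["eef_pos"];print(e.round(2),s["ee_rot"].round(3),s["force"].round(2))
c=optics.capture("wrist");pickle.dump((c,s),open("w10.pkl","wb"))
u=np.array([np.cos(-.109),np.sin(-.109),0]);p0=np.array([516.7,-131.9,116.4]);v=np.array([-u[1],u[0],0])
P=lambda x,y,z:fproj(c,[p0+u*(37.2+x)+v*y+[0,0,z]])[0].round(1).tolist()
for lp in(0,.1,.2,.4):
    a=lp+.262;print(lp,"tab end",P(-8+55.5*np.cos(a),0,55.5*np.sin(a)),"bar",P(-8+35.5*np.cos(a),-18,35.5*np.sin(a)),P(-8+35.5*np.cos(a),18,35.5*np.sin(a)))
print("crown",P(11,0,30),"shank tip",P(38,0,0),"shoulder", P(0,0,20),"head back",P(-56,0,20))
h=cv2.cvtColor(c["img"],cv2.COLOR_BGR2HSV).astype(int);H=(h[...,0]+90)%180
for n,m in(("yellow",(abs(h[...,0]-24)<5)&(h[...,1]>150)&(h[...,2]>60)),):
    k,l,st,ce=cv2.connectedComponentsWithStats(m.astype(np.uint8));print(n,[(st[i].tolist(),ce[i].round(1).tolist()) for i in range(1,k) if st[i,4]>25])
x=int(P(20,0,10)[0])
for col in(x,x-5,x+5): print(col,[(r,*h[r,col].tolist()) for r in range(20,230,3)])
```

```text
[ 535.96 -139.76  159.84] [-0.004  0.999 -0.053  0.002] [ 0.49 -0.23 -0.05]
0 tab end [247.0, 119.0] bar [272.0, 145.4] [222.6, 145.3]
0.1 tab end [246.8, 121.7] bar [272.2, 147.5] [222.1, 147.4]
0.2 tab end [246.5, 125.3] bar [272.5, 150.0] [221.6, 150.0]
0.4 tab end [246.1, 135.3] bar [272.8, 156.6] [220.7, 156.6]
crown [246.4, 171.7] shank tip [247.6, 128.4] shoulder [246.9, 184.0] head back [247.3, 254.3]
yellow [([96, 27, 32, 33, 258], [111.9, 45.4]), ([237, 187, 19, 51, 761], [246.2, 208.8])]
247 [(20, 28, 22, 208), (23, 28, 22, 208), (26, 29, 24, 214), (29, 26, 24, 214), (32, 30, 23, 214), (35, 28, 23, 215), (38, 28, 22, 217), (41, 25, 22, 216), (44, 27, 22, 210), (47, 27, 24, 200), (50, 25, 22, 199), (53, 27, 23, 203), (56, 27, 23, 203), (59, 30, 22, 207), (62, 15, 41, 195), (65, 1, 183, 224), (68, 1, 210, 242), (71, 1, 212, 243), (74, 1, 212, 243), (77, 1, 210, 245), (80, 1, 210, 248), (83, 2, 210, 245), (86, 2, 212, 247), (89, 2, 213, 242), (92, 1, 212, 242), (95, 1, 212, 243), (98, 1, 213, 243), (101, 2, 212, 242), (104, 1, 213, 242), (107, 1, 211, 242), (110, 1, 211, 243)
[... 2856 characters left out ...]
1, 219, 226), (128, 1, 219, 237), (131, 1, 218, 237), (134, 1, 218, 237), (137, 1, 218, 235), (140, 1, 221, 235), (143, 1, 219, 236), (146, 1, 124, 229), (149, 9, 26, 227), (152, 15, 14, 180), (155, 20, 11, 140), (158, 19, 11, 194), (161, 15, 7, 226), (164, 15, 6, 239), (167, 30, 2, 249), (170, 40, 3, 242), (173, 20, 9, 176), (176, 13, 11, 166), (179, 15, 10, 154), (182, 18, 9, 139), (185, 17, 52, 122), (188, 21, 196, 143), (191, 21, 222, 164), (194, 21, 223, 165), (197, 21, 224, 164), (200, 21, 221, 172), (203, 25, 224, 248), (206, 25, 222, 249), (209, 25, 221, 249), (212, 25, 218, 249), (215, 25, 221, 248), (218, 25, 222, 248), (221, 24, 222, 248), (224, 24, 222, 248), (227, 23, 222, 244)]
```

Run:
```python
from rig import sense, optics
from h import *
c,_=pickle.load(open("w10.pkl","rb"));h=cv2.cvtColor(c["img"],cv2.COLOR_BGR2HSV).astype(int)
for col in(225,231,234,260,263,269): print(col,[(r,*h[r,col].tolist()) for r in range(138,164,2)])
print("row135",[(k,h[135,k].tolist()) for k in range(228,268,3)])
print("row148",[(k,h[149,k].tolist()) for k in range(212,284,4)])
t=optics.capture("scene");h=cv2.cvtColor(t["img"],cv2.COLOR_BGR2HSV).astype(int)
u=np.array([np.cos(-.109),np.sin(-.109),0]);p0=np.array([516.7,-131.9,116.4])
P=lambda x,z:proj(t,[p0+u*(37.2+x)+[0,0,z]])[0].round(1).tolist()
for lp in(0,.1,.2,.4):
    a=lp+.262;print(lp,"tab end",P(-8+55.5*np.cos(a),55.5*np.sin(a)),"bar",P(-8+35.5*np.cos(a),35.5*np.sin(a)))
print("crown",P(11,30),"shank tip",P(38,0))
x=int(round(P(40,14)[0]))
for k in(x-1,x,x+1): print(k,[(r,*h[r,k].tolist()) for r in range(178,206)])
```

```text
225 [(138, 1, 214, 151), (140, 1, 213, 151), (142, 1, 202, 145), (144, 1, 109, 145), (146, 7, 32, 183), (148, 12, 17, 220), (150, 14, 15, 220), (152, 15, 17, 181), (154, 15, 16, 129), (156, 13, 18, 101), (158, 15, 15, 101), (160, 18, 13, 102), (162, 10, 15, 104)]
231 [(138, 1, 99, 95), (140, 20, 11, 67), (142, 90, 4, 66), (144, 30, 10, 101), (146, 13, 18, 174), (148, 13, 19, 220), (150, 13, 16, 220), (152, 16, 16, 176), (154, 18, 10, 134), (156, 19, 13, 160), (158, 19, 10, 197), (160, 19, 9, 221), (162, 20, 11, 212)]
234 [(138, 1, 179, 154), (140, 1, 177, 151), (142, 1, 172, 151), (144, 1, 139, 152), (146, 4, 56, 177), (148, 9, 23, 220), (150, 13, 16, 220), (152, 14, 16, 176), (154, 15, 11, 138), (156, 17, 11, 162), (158, 15, 10, 197), (160, 20, 10, 220), (162, 19, 9, 222)]
260 [(138, 2, 82, 147), (140, 2, 81, 145), (142, 1, 77, 143), (144, 3, 75, 146), (146, 5, 40, 180), (148, 11, 23, 220), (150, 13, 16, 221), (152, 15, 14, 181), (154, 15, 11, 137), (156, 20, 10, 156), (158, 19, 11, 193), (160, 23, 9, 219), (162, 20, 7, 230)]
263 [(138, 50, 6, 124), (140, 45, 4, 124), (142, 30, 4, 1
[... 2340 characters left out ...]
152), (198, 1, 181, 155), (199, 1, 159, 130), (200, 1, 77, 99), (201, 0, 23, 89), (202, 8, 12, 88), (203, 0, 8, 90), (204, 0, 8, 94), (205, 8, 10, 99)]
201 [(178, 20, 47, 162), (179, 19, 90, 172), (180, 19, 117, 178), (181, 19, 131, 181), (182, 20, 147, 181), (183, 20, 161, 182), (184, 20, 170, 182), (185, 19, 162, 170), (186, 18, 99, 144), (187, 16, 25, 156), (188, 10, 8, 190), (189, 15, 8, 198), (190, 8, 6, 183), (191, 10, 5, 162), (192, 15, 7, 137), (193, 10, 7, 116), (194, 10, 7, 106), (195, 3, 20, 112), (196, 2, 69, 133), (197, 1, 140, 155), (198, 1, 184, 155), (199, 1, 156, 131), (200, 1, 75, 102), (201, 4, 20, 89), (202, 0, 9, 87), (203, 8, 11, 89), (204, 8, 11, 93), (205, 10, 8, 97)]
```

Call:
play_rows:
  plan:
    - [-18,4,0,0,0,0,-1]
    - [-20,4,0,0,0,0,-1]
    - [-20,4,0,0,0,0,-1]
    - [-6,0,0,0,0,0,-1]
    - [0,0,0,0,0,0,-1]

```text
time_s: 21.77
eef_pos: [471.2, -127.4, 157.4]
ee_rot: [-0.005, 0.999, -0.054, 0.0]
force: [-0.7, -0.0, -0.3]
grip_width: 0.001
```

Call:
play_rows:
  plan:
    - [0,0,-18,0.006,0,0,-1]
    - [0,0,-25,0,0,0,-1]
    - [0,0,-25,0,0,0,-1]
    - [0,0,-6,0,0,0,-1]
    - [0,0,0,0,0,0,-1]

```text
time_s: 22.18
eef_pos: [476.8, -129.3, 81.6]
ee_rot: [-0.007, 0.999, -0.054, 0.003]
force: [1.0, -0.6, 0.3]
grip_width: -0.0
```

Call:
play_rows:
  plan:
    - [3,-0.3,0,0,0,0,-1]
    - [3,-0.3,0,0,0,0,-1]
    - [3,-0.3,0,0,0,0,-1]
    - [0,0,0,0,0,0,-1]

```text
time_s: 22.52
eef_pos: [486.5, -130.8, 83.9]
ee_rot: [-0.007, 0.999, -0.054, 0.0]
force: [-6.2, -0.6, 1.5]
grip_width: 0.001
```

Call:
play_rows:
  plan:
    - [1.5,-0.1,0,0,0,0,-1]
    - [1.5,-0.1,0,0,0,0,-1]
    - [1.5,-0.1,0,0,0,0,-1]

```text
time_s: 22.77
eef_pos: [486.4, -130.8, 85.3]
ee_rot: [-0.007, 0.999, -0.053, -0.007]
force: [-12.1, -0.5, 3.3]
grip_width: -0.001
```

Call:
play_rows:
  plan:
    - [1.5,-0.1,0,0,0,0,-1]
    - [1.5,-0.1,0,0,0,0,-1]

```text
time_s: 22.93
eef_pos: [486.0, -130.7, 86.1]
ee_rot: [-0.007, 0.999, -0.052, -0.012]
force: [-11.9, 0.6, 2.9]
grip_width: 0.003
```

The head stops dead at x of about 486.4 with 12 N (487 was predicted), so it is home. I'll back away and make the last check.

Call:
play_rows:
  plan:
    - [-8,0.8,0,0,-0.01,0,-1]
    - [-15,1.5,0,0,0,0,-1]
    - [-5,0,20,0,0,0,-1]
    - [0,0,30,0,0,0,-1]
    - [0,0,25,0,0,0,-1]

```text
time_s: 23.35
eef_pos: [457.1, -128.0, 163.8]
ee_rot: [-0.008, 0.999, -0.052, -0.009]
force: [-0.1, -0.4, -0.4]
grip_width: -0.003
```

Call:
play_rows:
  plan:
    - [0,0,10,0,0,0,-1]
    - [0,0,0,0,0,0,-1]
    - [0,0,0,0,0,0,-1]

```text
time_s: 23.6
eef_pos: [460.7, -129.6, 182.4]
ee_rot: [-0.005, 0.999, -0.052, -0.002]
force: [0.7, 0.1, 0.1]
grip_width: -0.001
```

Run:
```python
from rig import sense, optics
from h import *
s=sense();print(s["time_s"],s["eef_pos"].round(1),s["force"].round(2))
t=optics.capture("scene");h=cv2.cvtColor(t["img"],cv2.COLOR_BGR2HSV).astype(int)
print([(r,*h[r,200].tolist()) for r in range(184,206)])
c=optics.capture("wrist");h=cv2.cvtColor(c["img"],cv2.COLOR_BGR2HSV).astype(int)
u=np.array([np.cos(-.109),np.sin(-.109),0]);p0=np.array([516.7,-131.9,116.4]);v=np.array([-u[1],u[0],0])
P=lambda x,y,z:fproj(c,[p0+u*(37.2+x)+v*y+[0,0,z]])[0].round(1).tolist()
for lp in(0,.1,.2,.4):
    a=lp+.262;print(lp,"tab end",P(-8+55.5*np.cos(a),0,55.5*np.sin(a)+2),"bar",P(-8+35.5*np.cos(a),-15,35.5*np.sin(a)),"bar mid",P(-8+35.5*np.cos(a),0,35.5*np.sin(a)))
print("crown",P(11,0,30),"shoulder",P(0,0,20),"back",P(-56,0,20))
k,l,st,ce=cv2.connectedComponentsWithStats(((abs(h[...,0]-24)<5)&(h[...,1]>150)&(h[...,2]>60)).astype(np.uint8));print([(st[i].tolist()) for i in range(1,k) if st[i,4]>25])
x=int(P(30,0,10)[0]);y=int(P(26,0,9)[1]);print(x,[(r,*h[r,x].tolist()) for r in range(max(0,y-40),y+30,2)])
```

```text
23.6 [ 460.7 -129.6  182.4] [0.75 0.06 0.09]
[(184, 19, 116, 173), (185, 19, 119, 178), (186, 18, 78, 184), (187, 15, 28, 197), (188, 17, 9, 203), (189, 12, 6, 199), (190, 15, 6, 181), (191, 15, 6, 160), (192, 10, 6, 134), (193, 20, 7, 113), (194, 10, 7, 104), (195, 3, 21, 110), (196, 2, 71, 129), (197, 1, 143, 152), (198, 1, 184, 154), (199, 1, 165, 127), (200, 2, 83, 98), (201, 4, 23, 89), (202, 8, 11, 89), (203, 10, 9, 89), (204, 10, 8, 92), (205, 10, 8, 96)]
0 tab end [251.2, 21.8] bar [270.4, 47.3] bar mid [251.2, 47.1]
0.1 tab end [251.1, 22.0] bar [270.6, 47.8] bar mid [251.1, 47.6]
0.2 tab end [250.9, 22.9] bar [270.8, 48.7] bar mid [251.0, 48.5]
0.4 tab end [250.6, 27.0] bar [271.1, 52.0] bar mid [250.9, 51.8]
crown [250.6, 61.8] shoulder [250.8, 78.0] back [250.5, 151.2]
[[240, 81, 19, 70, 1236]]
251 [(7, 1, 214, 240), (9, 1, 213, 241), (11, 1, 211, 241), (13, 1, 210, 242), (15, 1, 211, 242), (17, 1, 212, 242), (19, 1, 212, 241), (21, 1, 211, 240), (23, 1, 213, 233), (25, 1, 202, 246), (27, 1, 207, 239), (29, 2, 207, 236), (31, 1, 205, 235), (33, 2, 210, 234), (35, 1, 209, 234), (37, 1, 209, 233), (39, 1, 210, 233), (41, 1, 211, 233), (43, 1, 217, 230), (45, 5, 46, 199), (47, 18, 11, 226), (49, 13, 13, 178), (51, 20, 11, 213), (53, 20, 7, 227), (55, 20, 6, 238), (57, 23, 4, 245), (59, 30, 1, 248), (61, 100, 3, 251), (63, 60, 1, 250), (65, 20, 3, 246), (67, 18, 5, 243), (69, 20, 7, 228), (71, 15, 12, 215), (73, 19, 10, 195), (75, 21, 11, 159)]
```

```bash
python3 -c "
from rig import ctrl;print(ctrl.finish_job())"
```

```text
the job is handed in; nothing more can be done
None
```

The locking pin is in the post's cross hole with its head home, the loop is over the crown and shut behind the post, and the robot is clear. I handed the job in at about 23.6 s. There was no verdict, so this rests on my own checks.

**What I did**
1. I took the pin from its rest and felt the post's crown with the shank (about 4 N) to get the hole height. I then slid the pin in with no noticeable resistance until the shoulder stopped at 14 N.
2. I let go of the pin and pushed the tab round over the crown with shut fingers. The highest readings were about 14 N, and they fell away once the bar had passed the crown.
3. I pressed the tab down to a firm stop at about 9–10 N.
4. I nudged the back of the head at about 12 N, and it did not move.

**Last checks**
- **Wrist camera:** the back of the head (row 151, 151.2 predicted), the bar (47, 47.1) and the tab end (22–24, 21.8) are all where a home pin and shut loop should be.
- **Scene camera:** the tab sits slightly high, equal to about 0.04 rad of loop angle. I put this down to the pin drooping in the hole and to calibration, because the press had met a firm stop. I did not settle it further.

**What disagreed or failed**
- **First grasp:** it closed on nothing. The real fingertips were about 38 mm short of the reported TCP along the tool. I worked this out from the images and corrected for it.
- **Force readings:** they were taken only at the end of each move, so short peaks in between were not seen.
- **Other bench items:** I did not check afterwards that they had stayed put. I never steered at them, and no unexpected contact showed.

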